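Find the rattling case and hold it out

ROBOT

A 6-joint arm with a two-finger parallel gripper is mounted at the origin on the work surface. World frame = base frame: x ahead of the robot, y to its left, z up, the work surface at z = 0. Lengths are in m, angles in rad, forces in N, time in s.
With the tool pointing down it reaches from about 0.35 to 0.775 m from the base axis. Payload 7.3 kg.
Tool frame: the origin (TCP) lies on the centre line of the jaws, within the pads' length; the fingertips stand robot.nose_length ahead of it and the grasp point (between the pads) is the TCP (robot.nose_length is the distance from the TCP to the fingertips, in m); z points along the fingers, y is the direction in which the jaws open and shut (so a half turn about z gives the same grasp; the last joint's range is limited). The gripper opens to 92 mm and grips with 3 to 60 N. Pads are 19 mm wide; open, the fingers measure 130 mm over their backs; the gripper's body (75 mm by 190 mm) begins 47 mm behind the grasp point.
Start: joints at [1.16, 0.342, 1.524, -0, 1.275, -0.146], TCP at [0.137, 0.507, 0.246] pointing down, gripper open.
Joint ranges: [-2.53, 2.53], [-0.77, 2.02], [0.04, 2.7], [-1, 4.14], [0.28, 2.66], [-3.11, 3.11]. Speed limits (rad/s): [2.57, 2.57, 3.14, 3.14, 3.14, 3.14].

INTERFACE

Orientations are given as [roll, pitch, yaw] about the fixed x, y, z axes, in that order (R = Rz(yaw) Ry(pitch) Rx(roll)).
In Python, from cell import robot, read_camera gives the robot as it stands.
- The arm moves only by the shell command python3 -m crank 'ROWS' [FORCE]. ROWS is JSON, a list of rows, each a list of 7 numbers: the shift along the tool's x, y, z in cm, then the turn, a rotation vector about the tool's x, y, z in degrees, then the opening, from 0 (shut) to 1 (fully open). In form: [[tx, ty, tz, wx, wy, wz, jaw], ...]. A call has 1 to 5 rows; each row is the pose to reach, as a shift and turn from the pose commanded when the call began, along the tool's axes at that moment; what a row does not reach only later rows make up. A row lasts 1/8 s, in which the tool goes at most 62.5 mm and 10.7 degrees, less where a joint would pass 70% of its speed; a pose out of reach is approached as far as the arm can. A call with a gripper value outside its range is refused whole. The fingers move at their own pace and stop on an object; FORCE is the grip in N (left out, the last holds). Time passes only in rows, so rows that repeat a pose let the fingers close. It gives the time, the measured TCP pose, the force and the opening at its end, in the units of the state.
- robot.observe(): the state, without advancing time (a new reading comes with each control period).
- read_camera(name): name is "scene" or "top" or "wrist"; returns a dict with "frame" (384x512x3 uint8, red, green, blue), "intrinsics" (3x3 intrinsics, pixels), "R" (3x3) and "t" (3): a world point X has camera coordinates R X + t. Camera axes: x right, y down, z forward; pixel columns grow to the right and rows downward; lengths in m; the calibration is good to about 2 mm. A picture is of the moment at which its call begins. There is no depth.
- robot.hand_in(): hands the job in, once; it reports no verdict.
The state is a dict: "time": time; "qpos": joint angles; "qvel": joint speeds; "joint_efforts": joint torques, N m; "tool_pos": TCP position; "tool_rot": TCP orientation; "contact_force": force on the tool from outside, world axes, zero at the start; "torque": the same for the moment, N m; "opening": finger opening in m.
Only numpy, scipy, OpenCV 4.12 (cv2) and the standard library are available. Lean on these libraries where they do the work, as an engineer would, in place of code of your own. Each camera call takes 0.05 s, during which the arm holds its last target.

TASK

One of the three sealed plywood cases in the rack has a steel ball rolling loose inside it. Lift the cases one at a time and shake each to and fro along its length, so that a loose ball would run from end to end, until you find the one that rattles; stand every quiet case back upright in its own compartment and leave the glue, clamp, square and offcut alone. Finish while holding the rattling case level in the air over the middle of the cork mat, about a hand's height (10 to 25 cm) above the bench: do not put it down or let go.

Things in the scene. Friction and masses are not known exactly. Their poses are not given: they have to be found in the camera images.
- case_left: left one (seen from the robot) of three identical-looking sealed plywood cases, 130 (its x) x 46 (y) x 60 high; origin: centre of its underside, z up. 0.13 to 0.26 kg without the ball, centre of mass then fixed at its middle, 30 up. Cavity 120 x 36 x 48. Starts in the compartment bay_left, up to 20 off centre, turned up to 0.12 rad. The cases' weights differ by chance and do not tell where the ball is.
- case_middle: middle one (seen from the robot) of three identical-looking sealed plywood cases, 130 (its x) x 46 (y) x 60 high; origin: centre of its underside, z up. 0.13 to 0.26 kg without the ball, centre of mass then fixed at its middle, 30 up. Cavity 120 x 36 x 48. Starts in the compartment bay_middle, up to 20 off centre, turned up to 0.12 rad. The cases' weights differ by chance and do not tell where the ball is.
- case_right: right one (seen from the robot) of three identical-looking sealed plywood cases, 130 (its x) x 46 (y) x 60 high; origin: centre of its underside, z up. 0.13 to 0.26 kg without the ball, centre of mass then fixed at its middle, 30 up. Cavity 120 x 36 x 48. Starts in the compartment bay_right, up to 20 off centre, turned up to 0.12 rad. The cases' weights differ by chance and do not tell where the ball is.
- bay_left (a point): centre of the floor of the left compartment (seen from the robot; +y is left) of the low fixed wooden rack: compartment 164 along its x by 96 along its y inside, floor 6 above the bench, walls rising 10 above that floor. The three floors' centres are 100 apart along the rack's y; the rack turns up to 0.25 rad.
- bay_middle (a point): centre of the floor of the middle compartment (seen from the robot; +y is left) of the low fixed wooden rack: compartment 164 along its x by 96 along its y inside, floor 6 above the bench, walls rising 10 above that floor. The three floors' centres are 100 apart along the rack's y; the rack turns up to 0.25 rad.
- bay_right (a point): centre of the floor of the right compartment (seen from the robot; +y is left) of the low fixed wooden rack: compartment 164 along its x by 96 along its y inside, floor 6 above the bench, walls rising 10 above that floor. The three floors' centres are 100 apart along the rack's y; the rack turns up to 0.25 rad.
- mat: fixed square cork mat flat on the bench, right of the rack, 150 x 150 x 3; origin: centre of its underside. Hold the rattling case out over it. The hidden steel ball (32 diameter, 0.135 kg) is in any one of the cases, near one end at the start; its centre rolls up to 44 either way of the case's middle once tipped over some 0.15 rad, and stays put on the level; felt as knocks or a shifted centre of mass.
- glue: loose grey glue bottle with black cap, standing, 54 diameter, 160 high; origin at the centre of its underside. Leave alone.
- clamp: loose steel bar clamp with wooden grip, lying, bar 300 long, about 32 high; origin on the bench under the middle of the bar, bar along its x, the jaws reach 90 to its +y. Leave alone.
- square: loose steel try square lying flat, blade 200 x 35 x 4 along its x, stock 130 long and 14 high; origin under the middle of the blade. Leave alone.
- offcut: loose plywood offcut lying flat, 220 (its x) x 70 x 18; origin at the centre of its underside. Leave alone.
There are look-alikes about, which are no part of the job. What is shaped like the case_right but pink or yellow is not meant.

How it is judged:
By the outcome, as a careful person would: the job done as asked, in the order asked, and still so for the second after the job is handed in, while the arm keeps its last pose, push and grip.
It also fails if it takes over 72 s, if anything falls off the work surface, if the arm or the gripper's body presses on something with over 40 N, if the wrist force passes 120 N, or if a joint passes its speed limit or range.

## Working session

There is one attempt and no reset: what is moved stays moved. The work goes in short steps, Python scripts to look and compute and a shell command to move; the robot and the scene stay as the last step left them, time stands still between calls to the robot, and variables do not carry over. Pictures are saved under pics/ and viewed, and the job is handed in when it is done.

```bash
ls; mkdir -p pics; python3 - <<'E'
from cell import robot, read_camera
import cv2
for n in("scene","top"):
    c=read_camera(n); cv2.imwrite(f"pics/{n}0.png",c["frame"][:,:,::-1])
    print(n,c["intrinsics"].tolist(),c["R"].round(4).tolist(),c["t"].round(4).tolist())
print(robot.nose_length, robot.observe())
E
```

```text
pics
scene [[457.35516957441047, 0.0, 254.84322290318113], [0.0, 457.35516957441047, 182.88070812998905], [0.0, 0.0, 1.0]] [[0.1826, 0.9832, 0.0057], [0.6823, -0.1226, -0.7207], [-0.7079, 0.1355, -0.6932]] [-0.0759, -0.3753, 2.1342]
top [[397.10215623034037, 0.0, 253.58900040506592], [0.0, 397.10215623034037, 193.55991199469537], [0.0, 0.0, 1.0]] [[0.0105, -0.9999, -0.007], [-0.9914, -0.0095, -0.1305], [0.1304, 0.0083, -0.9914]] [-0.0117, 0.579, 1.1868]
0.019 {'time': 0.1, 'qpos': array([ 1.15998065e+00,  3.42631087e-01,  1.52489743e+00,  3.60868520e-06,
        1.27541592e+00, -1.46006539e-01]), 'qvel': array([ 2.05972340e-03, -3.03530603e-03, -2.06399788e-03,  1.70611966e-03,
        8.88456290e-04, -1.28626627e-05]), 'joint_efforts': array([ 3.48692929e-04, -4.32009566e+01, -2.44692099e+01,  7.18640140e-02,
        5.25715796e-02, -6.58722979e-05]), 'tool_pos': array([0.13725259, 0.50639763, 0.24513425]), 'tool_rot': array([-3.14025576e+00, -2.00082147e-04,  2.87678233e+00]), 'contact_force': array([-0.53792381,  0.40362113,  0.95687859]), 'torque': array([-0.02670761, -0.00096839,  0.06038604]), 'opening': 0.09207631256108523}
```

View pics/scene0.png

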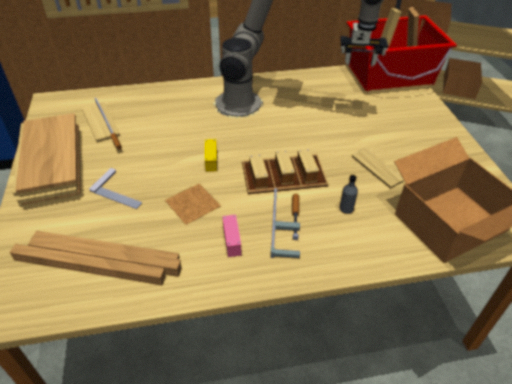

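View pics/top0.png

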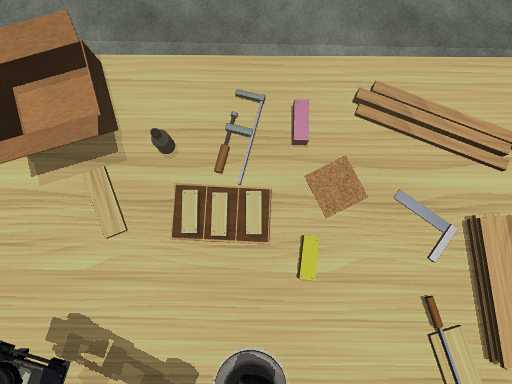

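```bash
cat > h.py <<'E'
from cell import robot, read_camera
import cv2, numpy as np
def ray(c,px,z):
    K,R,t=c["intrinsics"],c["R"],c["t"]
    C=-R.T@t; px=np.atleast_2d(px).astype(float)
    d=(R.T@np.linalg.inv(K)@np.c_[px,np.ones(len(px))].T).T
    return C+d*((z-C[2])/d[:,2])[:,None]
def proj(c,P):
    q=c["K"] if 0 else (c["intrinsics"]@(c["R"]@np.atleast_2d(P).T+c["t"][:,None]))
    return (q[:2]/q[2]).T
E
python3 - <<'E'
from h import *
c=read_camera("top");f=c["frame"]
crop=f[170:255,160:285]
cv2.imwrite("pics/crop0.png",cv2.resize(crop[:,:,::-1],None,fx=6,fy=6,interpolation=cv2.INTER_NEAREST))
hsv=cv2.cvtColor(f,cv2.COLOR_RGB2HSV)
# interior of rack: bright inside
sub=np.zeros(f.shape[:2],np.uint8); sub[187:240,176:268]=1
m=((hsv[:,:,2]>140)&(sub>0)).astype(np.uint8)
n,l,s,ce=cv2.connectedComponentsWithStats(m)
for i in range(1,n):
    if s[i,4]<100: continue
    cnt=cv2.findContours((l==i).astype(np.uint8),cv2.RETR_EXTERNAL,cv2.CHAIN_APPROX_NONE)[0][0]
    w=ray(c,cnt[:,0,:],0.066)[:,:2]
    r=cv2.minAreaRect((w*1000).astype(np.float32)); print(s[i],ce[i],r)
m=((hsv[:,:,0]<20)&(hsv[:,:,2]<110)).astype(np.uint8)
m[:180]=0;m[245:]=0;m[:,:165]=0;m[:,280:]=0
pts=cv2.findNonZero(m)[:,0,:]; r=cv2.minAreaRect((ray(c,pts,0.016)[:,:2]*1000).astype(np.float32)); print("rack",r)
m=cv2.inRange(hsv,(5,90,90),(18,255,220)); m[:150]=0;m[222:]=0;m[:,:300]=0;m[:,372:]=0
cnt=max(cv2.findContours(m,cv2.RETR_EXTERNAL,cv2.CHAIN_APPROX_NONE)[0],key=cv2.contourArea)
print("mat",cv2.minAreaRect((ray(c,cnt[:,0,:],0.003)[:,:2]*1000).astype(np.float32)))
E
```

```text
[176 187  38  53 104] [198.46153846 224.94230769] ((507.467041015625, 179.13201904296875), (157.86293029785156, 108.84503173828125), 9.070939064025879)
[230 187  38  53 112] [244.1875 200.6875] ((517.1795654296875, 8.679229736328125), (156.05624389648438, 111.73535919189453), 0.541059672832489)
[181 190  17  43 643] [189.01399689 211.12130638] ((521.2039184570312, 186.8520965576172), (126.39974212646484, 45.2540168762207), 0.45415282249450684)
[246 191  16  43 645] [253.04031008 212.11472868] ((520.124755859375, -6.36906623840332), (126.22283172607422, 44.6814079284668), 0.7437323927879333)
[211 192  16  44 652] [218.63957055 213.85122699] ((514.5928344726562, 98.24298095703125), (129.3937530517578, 44.86732482910156), 1.1204465627670288)
rack ((528.5368041992188, 94.77529907226562), (191.08370971679688, 304.6060485839844), 0.5960310101509094)
mat ((609.9979858398438, -266.37164306640625), (149.80209350585938, 150.623046875), 26.650785446166992)
```

View pics/crop0.png

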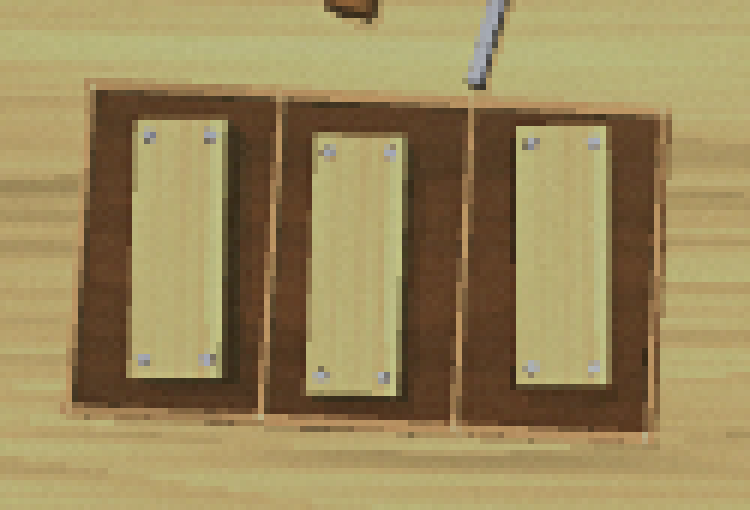

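```bash
python3 - <<'E'
from h import *
c=read_camera("top")
def w(p,z): return ray(c,(np.array(p)/6+[160,170]-.5),z)[:,:2]*1000
for n,p in dict(L=[(149,136),(210,136),(143,360),(207,360)],M=[(329,152),(390,153),(321,376),(384,377)],R=[(530,144),(594,143),(531,368),(593,368)]).items():
    q=w(p,.066); d=(q[0]+q[1]-q[2]-q[3])/2; print(n,q.mean(0).round(1),np.arctan2(d[1],d[0]).round(3),np.linalg.norm(d), np.linalg.norm(q[0]-q[1]))
for n,p in dict(L=[(132,120),(228,120),(126,378),(222,378)],M=[(312,132),(408,132),(305,396),(401,396)],R=[(516,126),(612,126),(516,385),(612,385)]).items():
    q=w(p,.066); d=(q[0]+q[1]-q[2]-q[3])/2; print(n,q.mean(0).round(1),np.arctan2(d[1],d[0]).round(3),np.linalg.norm(d), np.linalg.norm(q[0]-q[1]))
q=w([(88,83),(668,112),(648,440),(68,410)],.016);print(q.round(1),q.mean(0))
d=q[0]+q[1]-q[2]-q[3];e=q[0]+q[3]-q[1]-q[2];print(np.arctan2(d[1],d[0]),np.arctan2(-e[0],e[1]),np.linalg.norm(d)/2,np.linalg.norm(e)/2)
E
```

```text
L [521.6 186.9] 0.012 112.28870274340463 30.714302662310928
M [514.2  97.3] -0.009 112.04655057946415 30.663690100883343
R [519.6  -5.5] 0.011 112.31536149089625 32.14156765231437
L [521.2 187. ] 0.009 129.31991633135075 48.37999215896442
M [514.6  97. ] -0.005 132.05338209684885 48.2959453403629
R [519.9  -6.5] 0.011 129.57983585130208 48.25324490182405
[[612.1 245.1]
 [599.6 -59.8]
 [428.9 -50.3]
 [441.1 249.2]] [520.41723749  96.06144503]
-0.03965029759691143 -0.0409586889954019 170.96468839048103 302.50534684731423
```

```bash
cat >> h.py <<'E'
from scipy.spatial.transform import Rotation as Ro
def go(x,y,z,yaw,tilt=0):
    "target mm, yaw of case; tool yaw = yaw+pi, tilt about world-ish y (deg)"
    s=robot.observe(); R=Ro.from_euler('xyz',s["tool_rot"])
    T=Ro.from_euler('z',yaw)*Ro.from_euler('y',tilt,degrees=True)*Ro.from_euler('xyz',[np.pi,0,np.pi])
    d=R.inv().apply(np.array([x,y,z])/1000-s["tool_pos"])*100
    w=np.degrees((R.inv()*T).as_rotvec())
    print("shift cm",d.round(2),"turn",w.round(1),"t",s["time"].__round__(2),"open",round(s["opening"],4))
    print("pos",(s["tool_pos"]*1000).round(1),"F",s["contact_force"].round(2),"M",s["torque"].round(3))
E
python3 -c "
from h import *
go(521,187,200,0.01)"
```

```text
shift cm [-45.4  -20.79   4.54] turn [ -0.1  -0.  -15.7] t 0.2 open 0.0919
pos [137.3 506.5 245.3] F [-0.04  0.6  -0.65] M [-0.01   0.002 -0.004]
```

```bash
python3 -m crank '[[-5.6,-2.6,0.5,0,0,-3,0.72],[-11.2,-5.2,1,0,0,-6,0.72],[-16.8,-7.8,1.5,0,0,-9,0.72],[-22.4,-10.4,2,0,0,-12,0.72],[-28,-13,2.5,0,0,-15.7,0.72]]' 50; python3 -c "
from h import *
go(521,187,150,0.01)"
```

```text
time: 0.82
tool_pos: [0.3749, 0.3065, 0.2206]
tool_rot: [3.141, 0.0, -3.13]
contact_force: [1.0, 1.1, 0.4]
opening: 0.066
shift cm [-14.47 -12.12   7.07] turn [0.  0.  0.1] t 0.82 open 0.066
pos [374.9 306.5 220.6] F [0.96 1.11 0.42] M [ 0.023 -0.005 -0.027]
```

```bash
python3 -m crank '[[-4.8,-4,1,0,0,0,0.72],[-9.6,-8,3,0,0,0,0.72],[-14.5,-12.1,5,0,0,0,0.72],[-14.5,-12.1,7.1,0,0,0,0.72],[-14.5,-12.1,7.1,0,0,0,0.72]]' 50; python3 - <<'E'
from h import *
c=read_camera("wrist"); cv2.imwrite("pics/w1.png",c["frame"][:,:,::-1])
go(521,187,40,0.01)
E
```

```text
time: 1.45
tool_pos: [0.519, 0.1873, 0.1478]
tool_rot: [-3.141, -0.005, -3.134]
contact_force: [0.6, -0.0, 0.9]
opening: 0.0659
shift cm [-0.21 -0.12 10.92] turn [-0.  -0.1 -0.1] t 1.5 open 0.0659
pos [519.1 188.2 149.2] F [-0.07  0.06 -0.59] M [0.005 0.033 0.023]
```

View pics/w1.png

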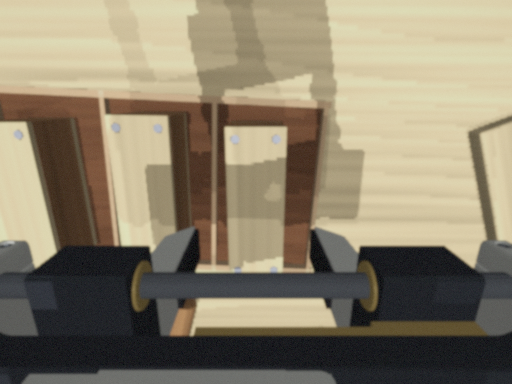

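The wrist view shows the left case (columns 225–287) centred between the fingers (inner edges about 195 and 315). I'll descend and grip.

```bash
python3 -m crank '[[-0.2,-0.1,4,0,0,0,0.72],[-0.2,-0.1,8,0,0,0,0.72],[-0.2,-0.1,10.9,0,0,0,0.72],[-0.2,-0.1,10.9,0,0,0,0.3],[-0.2,-0.1,10.9,0,0,0,0.3]]' 50; python3 -m crank '[[0,0,0,0,0,0,0.3],[0,0,0,0,0,0,0.3]]';python3 -c "
from h import *
go(521,187,40,0.01)"
```

```text
time: 2.12
tool_pos: [0.5225, 0.1882, 0.0426]
tool_rot: [3.141, 0.003, -3.131]
contact_force: [0.6, 0.5, 1.0]
opening: 0.0504
time: 2.38
tool_pos: [0.5228, 0.188, 0.0428]
tool_rot: [3.14, 0.003, -3.132]
contact_force: [-1.3, 2.3, 7.0]
opening: 0.0456
shift cm [ 0.18 -0.1   0.28] turn [ 0.1  0.2 -0. ] t 2.38 open 0.0456
pos [522.8 188.   42.8] F [-1.33  2.35  7.  ] M [0.217 0.215 0.113]
```

```bash
python3 -m crank '[[0,0,-3,0,0,0,0.3],[0,0,-8,0,0,0,0.3],[0,0,-12,0,0,0,0.3],[0,0,-14,0,0,0,0.3],[0,0,-14,0,0,0,0.3]]'; cat > st.py <<'E'
from h import *
F=[];M=[]
for i in range(6):
    s=robot.observe(); F.append(s["contact_force"]);M.append(s["torque"])
    read_camera("top")
print("t",s["time"],"pos",s["tool_pos"],s["tool_rot"],"open",s["opening"])
print("F",np.mean(F,0).round(2),np.std(F,0).round(2));print("M",np.mean(M,0).round(3),np.std(M,0).round(3))
E
python3 st.py
```

```text
time: 3.0
tool_pos: [0.5224, 0.1875, 0.1826]
tool_rot: [3.141, 0.004, -3.132]
contact_force: [-0.7, 0.0, -4.0]
opening: 0.0458
t 3.25 pos [0.52102958 0.18717152 0.17935359] [-3.14114276e+00 -2.57516585e-03 -3.13240480e+00] open 0.045950139676836324
F [-0.14  0.3  -4.03] [0.47 0.61 0.19]
M [ 0.034 -0.055 -0.008] [0.024 0.014 0.019]
```

```bash
python3 -m crank '[[-4,0,0,0,0,0,0.3],[4,0,0,0,0,0,0.3],[-4,0,0,0,0,0,0.3],[4,0,0,0,0,0,0.3],[0,0,0,0,0,0,0.3]]'; python3 st.py;  python3 -m crank '[[-4,0,0,0,0,0,0.3],[4,0,0,0,0,0,0.3],[-4,0,0,0,0,0,0.3],[4,0,0,0,0,0,0.3],[4,0,0,0,0,0,0.3]]'; python3 st.py
```

```text
time: 3.92
tool_pos: [0.5106, 0.1861, 0.1726]
tool_rot: [-3.137, -0.026, -3.131]
contact_force: [0.9, -0.4, -2.3]
opening: 0.0458
t 4.175 pos [0.522554   0.18749114 0.18141885] [ 3.14106399e+00  2.14980734e-03 -3.13255926e+00] open 0.045813843473091746
F [ 0.42 -0.11 -2.27] [2.59 0.43 1.01]
M [ 0.018 -0.024  0.007] [0.023 0.243 0.036]
time: 4.85
tool_pos: [0.4792, 0.1869, 0.1783]
tool_rot: [-3.141, -0.007, -3.132]
contact_force: [0.3, 0.2, -2.8]
opening: 0.0457
t 5.1 pos [0.48288715 0.18712019 0.18186622] [ 3.14091276  0.00320132 -3.1324197 ] open 0.045979576388880436
F [-0.24  0.37 -3.25] [0.99 0.42 0.54]
M [ 0.032 -0.011  0.002] [0.039 0.08  0.031]
```

```bash
python3 -m crank '[[-4,0,0,0,10,0,0.3],[-4,0,0,0,20,0,0.3],[-4,0,0,0,20,0,0.3],[-4,0,0,0,20,0,0.3],[-4,0,0,0,20,0,0.3]]'; python3 st.py;  python3 -m crank '[[0,0,0,0,-10,0,0.3],[0,0,0,0,-20,0,0.3],[0,0,0,0,-20,0,0.3],[0,0,0,0,-20,0,0.3],[0,0,0,0,-20,0,0.3]]'; python3 st.py
python3 -m crank '[[0,0,0,0,-10,0,0.3],[0,0,0,0,-20,0,0.3],[0,0,0,0,-20,0,0.3],[0,0,0,0,-20,0,0.3],[0,0,0,0,-20,0,0.3]]'; python3 st.py;  python3 -m crank '[[0,0,0,0,10,0,0.3],[0,0,0,0,20,0,0.3],[0,0,0,0,20,0,0.3],[0,0,0,0,20,0,0.3],[0,0,0,0,20,0,0.3]]'; python3 st.py
```

```text
time: 5.78
tool_pos: [0.5212, 0.1877, 0.182]
tool_rot: [3.141, -0.346, -3.132]
contact_force: [1.0, -0.5, -3.6]
opening: 0.0461
t 6.025 pos [0.52152103 0.18748858 0.1814685 ] [ 3.14133699 -0.34740781 -3.13194641] open 0.04595993203447214
F [ 0.21 -0.25 -3.56] [0.76 0.65 0.45]
M [ 0.021 -0.344  0.013] [0.022 0.019 0.031]
time: 6.7
tool_pos: [0.5229, 0.1873, 0.1806]
tool_rot: [3.141, -0.001, -3.133]
contact_force: [0.3, 0.4, -3.1]
opening: 0.0459
t 6.95 pos [0.52205556 0.18726599 0.18036152] [-3.14156679e+00 -8.75233083e-04 -3.13260499e+00] open 0.045852043224284794
F [ 0.14  0.3  -3.7 ] [0.42 0.5  0.55]
M [ 0.005  0.018 -0.016] [0.042 0.024 0.028]
time: 7.62
tool_pos: [0.5234, 0.1874, 0.1814]
tool_rot: [3.141, 0.349, -3.133]
contact_force: [-0.2, 0.3, -3.2]
opening: 0.0459
t 7.875 pos [0.52215337 0.18726492 0.18064674] [ 3.14156042  0.34862972 -3.13274481] open 0.0459555246061462
F [-0.68  0.02 -3.45] [0.31 0.78 0.29]
M [0.015 0.375 0.016] [0.036 0.043 0.037]
time: 8.55
tool_pos: [0.5209, 0.1874, 0.1807]
tool_rot: [-3.142, 0.001, -3.132]
contact_force: [0.3, 0.5, -3.7]
opening: 0.0455
t 8.8 pos [0.52144928 0.18745512 0.18099091] [ 3.14147852e+00  8.21687227e-04 -3.13206218e+00] open 0.04581539279588596
F [ 0.17  0.26 -3.5 ] [0.16 0.3  0.35]
M [ 0.057 -0.083 -0.002] [0.045 0.016 0.031]
```

```bash
sed -i 's/range(6)/range(12)/' st.py; python3 -m crank '[[0,0,0,0,10,0,0.3],[0,0,0,0,20,0,0.3],[0,0,0,0,20,0,0.3],[0,0,0,0,10,0,0.3],[0,0,0,0,0,0,0.3]]'; python3 -m crank '[[0,0,0,0,0,0,0.3]]' >/dev/null; python3 st.py;  python3 -m crank '[[0,0,0,0,-10,0,0.3],[0,0,0,0,-20,0,0.3],[0,0,0,0,-20,0,0.3],[0,0,0,0,-10,0,0.3],[0,0,0,0,0,0,0.3]]';  python3 -m crank '[[0,0,0,0,0,0,0.3]]' >/dev/null; python3 st.py
```

```text
time: 9.48
tool_pos: [0.5219, 0.1875, 0.1812]
tool_rot: [3.141, 0.01, -3.132]
contact_force: [-0.8, -0.7, -4.5]
opening: 0.0458
t 10.15 pos [0.52197002 0.18725157 0.18036274] [ 3.14157769e+00 -7.14960832e-04 -3.13263556e+00] open 0.045592104449775066
F [-0.01 -0.06 -3.48] [0.35 0.36 0.5 ]
M [ 0.013  0.033 -0.009] [0.032 0.039 0.028]
time: 10.82
tool_pos: [0.5228, 0.188, 0.1829]
tool_rot: [3.139, -0.006, -3.131]
contact_force: [0.5, -0.1, -4.6]
opening: 0.0458
t 11.5 pos [0.5215069  0.18744263 0.1809995 ] [ 3.14143927e+00  5.93362325e-04 -3.13204882e+00] open 0.046272771314299334
F [-0.05  0.01 -3.77] [0.36 0.35 0.37]
M [ 0.044 -0.032  0.003] [0.023 0.037 0.027]
```

```bash
for s in 1 2; do :; done; python3 -m crank '[[0,0,0,0,10,0,0.3],[0,0,0,0,20,0,0.3],[0,0,0,0,20,0,0.3],[0,0,0,0,20,0,0.3],[0,0,0,0,20,0,0.3]]' >/dev/null; python3 -m crank '[[0,0,0,0,-10,0,0.3],[0,0,0,0,-20,0,0.3],[0,0,0,0,-20,0,0.3],[0,0,0,0,-20,0,0.3]]' >/dev/null; python3 st.py;  python3 -m crank '[[0,0,0,0,-10,0,0.3],[0,0,0,0,-20,0,0.3],[0,0,0,0,-20,0,0.3],[0,0,0,0,-20,0,0.3],[0,0,0,0,-20,0,0.3]]'>/dev/null;  python3 -m crank '[[0,0,0,0,10,0,0.3],[0,0,0,0,20,0,0.3],[0,0,0,0,20,0,0.3],[0,0,0,0,20,0,0.3]]' ; python3 st.py
```

```text
t 13.225 pos [0.52178453 0.18729463 0.18053779] [ 3.14158027e+00 -4.38561345e-04 -3.13246880e+00] open 0.045882088380587924
F [ 0.08  0.17 -3.63] [0.6  0.28 0.49]
M [0.009 0.033 0.013] [0.025 0.027 0.028]
time: 14.4
tool_pos: [0.5219, 0.1872, 0.1801]
tool_rot: [-3.141, 0.002, -3.133]
contact_force: [-0.7, -0.2, -3.3]
opening: 0.0459
t 14.95 pos [0.52166198 0.18738781 0.18084558] [ 3.14143874e+00  3.52210479e-04 -3.13233580e+00] open 0.045826394409649945
F [-0.2   0.18 -3.65] [0.43 0.6  0.31]
M [ 0.022 -0.04  -0.009] [0.024 0.039 0.027]
```

```bash
python3 -m crank '[[-0.6,-2.5,0,0,0,0,0.3],[-1.5,-7,0,0,0,0,0.3],[-2.4,-12,0,0,0,0,0.3],[-3.4,-17,0,0,0,0,0.3],[-4.4,-22,0,0,0,0,0.3]]'; python3 -m crank '[[-0.9,-4.8,0,0,0,0,0.3],[-1.8,-9.6,0,0,0,0,0.3],[-2.7,-14.4,0,0,0,0,0.3],[-3.4,-19,0,0,0,0,0.3],[-4,-21,0,0,0,0,0.3]]' ; python3 -c "
from h import *
go(610,-266,180,0.01)"
```

```text
time: 15.62
tool_pos: [0.568, -0.0338, 0.1808]
tool_rot: [3.141, 0.0, -3.132]
contact_force: [0.7, 0.2, -3.1]
opening: 0.0459
time: 16.25
tool_pos: [0.6095, -0.2448, 0.1802]
tool_rot: [-3.141, -0.0, -3.135]
contact_force: [0.1, 0.5, -4.1]
opening: 0.0459
shift cm [-0.04 -2.12  0.02] turn [-0.  -0.  -0.2] t 16.25 open 0.0459
pos [ 609.5 -244.8  180.2] F [ 0.09  0.46 -4.12] M [ 0.113 -0.046  0.022]
```

```bash
python3 -m crank '[[0,-1.2,0,0,0,0,0.3],[0,-2.1,0,0,0,0,0.3],[0,-2.1,0,0,0,0,0.3],[0,-2.1,0,0,0,0,0.3]]';  python3 - <<'E'
from h import *
a=[read_camera(n) for n in("scene","top","wrist")]
im=np.hstack([x["frame"][:,:,::-1] for x in a[:2]]);
cv2.imwrite("pics/s2.png",cv2.resize(a[0]["frame"][80:280,120:380,::-1],None,fx=3,fy=3));cv2.imwrite("pics/t2.png",a[1]["frame"][:,:,::-1]);cv2.imwrite("pics/w2.png",a[2]["frame"][:,:,::-1])
go(610,-266,180,0.01)
E
python3 st.py
```

```text
time: 16.75
tool_pos: [0.6099, -0.262, 0.1808]
tool_rot: [3.141, -0.0, -3.132]
contact_force: [-0.1, -0.5, -4.3]
opening: 0.0461
shift cm [ 0.   -0.38  0.09] turn [0. 0. 0.] t 16.9 open 0.0456
pos [ 610.  -262.2  180.9] F [ 0.34  0.54 -3.77] M [ 0.048 -0.074  0.009]
t 17.45 pos [ 0.60986721 -0.26288904  0.18067023] [ 3.14150663e+00  2.88108153e-05 -3.13242116e+00] open 0.045741578823874994
F [ 0.14  0.15 -3.86] [0.45 0.41 0.45]
M [ 0.037 -0.032 -0.003] [0.023 0.026 0.023]
```

View pics/s2.png

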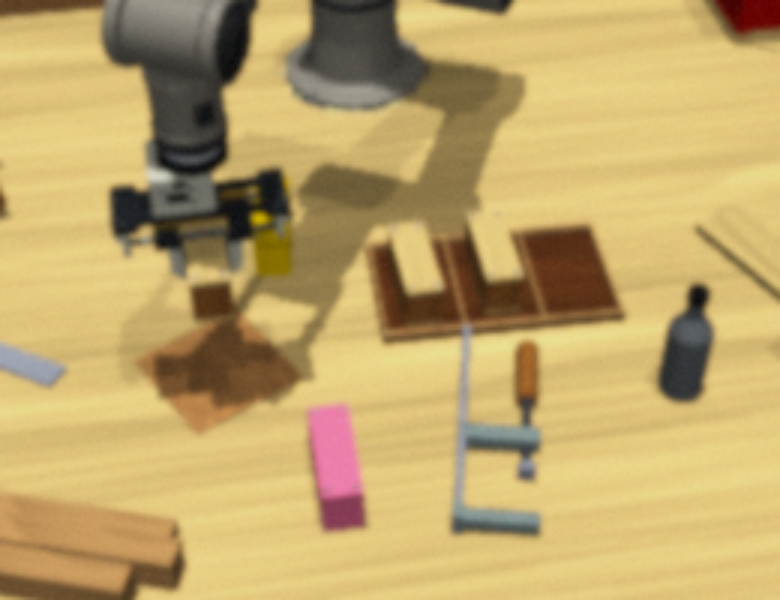

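View pics/t2.png

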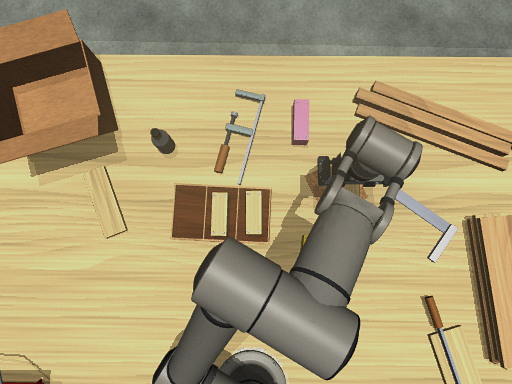

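View pics/w2.png

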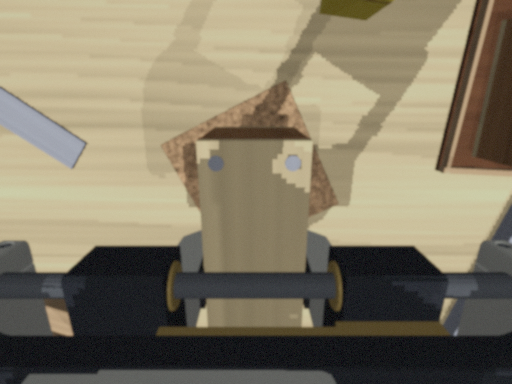

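```bash
python3 - <<'E'
from h import *
c=read_camera("wrist"); print("cam",-c["R"].T@c["t"], c["R"].round(2).tolist())
print(ray(c,[(216,163),(293,162),(255,133),(255,139)],.204).round(4))
for tl in(-5,-2,0,2,5):
    P=np.array([[-.056,.0155,.0233],[-.056,-.0155,.0233],[-.065,0,.0233],[-.065,0,-.0367]]); P=Ro.from_euler('y',tl,degrees=True).apply(P)+[.6093,-.2635,.1808]
    print(tl,proj(c,P).round(0).tolist())
s=read_camera("scene")
print(s["frame"].shape)
E
```

```text
cam [ 0.5282609  -0.26384077  0.31880827] [[-0.01, 1.0, 0.0], [0.95, 0.01, 0.31], [0.31, 0.0, -0.95]]
[[ 0.5531 -0.2787  0.204 ]
 [ 0.5524 -0.2479  0.204 ]
 [ 0.5411 -0.2632  0.204 ]
 [ 0.5434 -0.2632  0.204 ]]
-5 [[291.0, 157.0], [217.0, 157.0], [254.0, 135.0], [254.0, 132.0]]
-2 [[292.0, 161.0], [216.0, 161.0], [254.0, 139.0], [254.0, 129.0]]
0 [[293.0, 164.0], [215.0, 164.0], [254.0, 141.0], [254.0, 127.0]]
2 [[293.0, 167.0], [215.0, 167.0], [254.0, 144.0], [254.0, 125.0]]
5 [[294.0, 173.0], [214.0, 172.0], [254.0, 150.0], [254.0, 123.0]]
(384, 512, 3)
```

The wrist view puts the screws at (216,163) and (293,162). A level case would show them at about row 164, so it is level to within about 1°. A small centring step is left.

```bash
python3 -m crank '[[0,-0.3,0,0,0,0,0.3],[0,-0.3,0,0,0,0,0.3],[0,-0.3,0,0,0,0,0.3]]'; python3 st.py; python3 -c "
from cell import robot
print(robot.hand_in())"
```

```text
time: 17.98
tool_pos: [0.6099, -0.2659, 0.1807]
tool_rot: [3.141, 0.0, -3.133]
contact_force: [-0.2, 0.2, -3.8]
opening: 0.0455
t 18.525 pos [ 0.6099008  -0.26585333  0.18068623] [ 3.14151280e+00  2.06009521e-05 -3.13235040e+00] open 0.045997104175621494
F [ 0.06  0.18 -3.58] [0.47 0.4  0.48]
M [ 0.016 -0.034  0.003] [0.03  0.021 0.031]
the job is handed in; nothing more can be done
None
```

I handed the job in at 18.5 s holding the left case over the cork mat; I am confident it is the one with the loose ball. I lifted it first, shook it to and fro along its length, and tipped it about 20° each way.

**Why the left case:**
- **Weight:** it reads about 3.6 N, and an empty case weighs at most 2.55 N.
- **Ball moving:** the level moment about y flipped every time I tipped it the other way, about +0.02 to +0.03 N m one way and −0.03 to −0.08 N m the other. That fits the ball running end to end, though it is less than the 0.116 N m I expected for full travel. I did not try to pick out individual knocks during the shakes.

I never lifted the middle and right cases, so there was no empty case to compare with.

**Last checks:**
- **Position:** the tool is at (610, −266) mm and the mat centre measured (610, −266) mm. The underside of the case is about 144 mm above the bench.
- **Level and grip:** the wrist camera showed it level to within about 1°, and the grip is steady at a 46 mm opening.
- **Everything else:** in the pictures taken over the mat, the other two cases stand in their compartments. The glue, clamp, square and offcut look undisturbed.

No check failed.

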